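Stand the gold microphone on the red mat

TASK

Pick up the tall desk microphone with the gold-coloured head and stand it upright on the round red mat, with its whole foot on the mat. It is top-heavy: hold it by the head, keep it upright, and put it down gently before letting go so that it stays standing. Leave the black-headed microphone and the Morse key where they are.

Things in the scene. Friction and masses are not known exactly. Their poses are not given: they have to be found in the camera images.
- mic_gold_center (a point): Desk mic to move; loose, upright, 0.3-0.5 kg, round about its vertical z axis. 190 mm tall: black disc foot 68 mm wide, 12 thick; steel stem 16 wide; gold head 44 wide, straight-sided 125 to 173 mm above the underside, dome above. Top-heavy: centre of mass 115 mm up, falls if leant over 16 deg. Point: on its axis half-way up, 95 mm above the underside and 54 mm below the middle of the head's straight side.
- mic_black_center (a point): Bystander: a microphone of the same shape and size with a black head; loose, standing on the other side of the desk (left or right, it varies). Point on its axis half-way up, 95 mm above the underside. z up.
- mat_red_top (a point): Round red non-slip mat, 112 mm in diameter, 3 mm thick, fixed flat on the desk. The point is the centre of its top face, 3 mm above the desk. z up. A blue mat of the same size lies nearer or farther from the robot, with the Morse key on it.
- key_center (a point): Bystander: a Morse key standing loose on the blue mat, metal base 70 x 56 mm with brass posts and a dark wooden finger piece, 50 mm tall, all within 52 mm of this point horizontally. Point 25 mm above its underside. z up, the finger piece points to its -x.
There are look-alikes about, which are no part of the job. There is more than one size of the part that bears mat_red_top; the job needs the smallest.

How it is judged:
On the way, in this order (a step that is already met when the one before it is completed fails the run):
1. the gold microphone is held and lifted clear of the desk (height (world z) of mic_gold_center above 0.115 m and contact force between the fingers and mic_gold above 0.5 N), for 0.2 s.
2. still held, the gold microphone is brought down onto the red mat: foot within 8 mm of the mat, axis within 22 mm of the mat's centre (horizontal distance between mic_gold_center and mat_red_top below 0.022 m and z of mic_gold_center in the frame of mat_red_top below 0.103 m and contact force between the fingers and mic_gold above 0.5 N), for 0.05 s.
At the end, for the whole second after the job is handed in: The gold microphone stands released and still on the red mat, its axis within 22 mm of the mat's centre (whole foot on the mat) and within about 6 degrees of upright (horizontal distance between mic_gold_center and mat_red_top below 0.022 m and angle between mic_gold_center's own z axis and vertical below 0.1 rad and z of mic_gold_center in the frame of mat_red_top between 0.088 and 0.1 m and linear speed of mic_gold below 0.02 m/s); the robot touches nothing.
It fails at once if the gold microphone leans more than 23 degrees (angle between mic_gold_center's own z axis and vertical above 0.4 rad).
It fails at once if the black-headed microphone is tipped, or moved more than 20 mm (distance of mic_black_center from where it was at the start of the episode above 0.02 m or angle between mic_black_center's own z axis and vertical above 0.25 rad).
It fails at once if the Morse key is moved more than 20 mm (distance of key_center from where it was at the start of the episode above 0.02 m).
It also fails if it takes over 48 s, if anything falls off the work surface, if the arm or the gripper's body presses on something with over 40 N, if the wrist force passes 120 N, or if a joint passes its speed limit or range.

ROBOT

A 6-joint arm with a two-finger parallel gripper is mounted at the origin on the work surface. World frame = base frame: x ahead of the robot, y to its left, z up, the work surface at z = 0. Lengths are in m, angles in rad, forces in N, time in s.
With the tool pointing down it reaches from about 0.3 to 0.875 m from the base axis. Payload 6.4 kg.
Tool frame: the origin (TCP) lies midway between the tips of the shut fingers; the grasp point (between the pads) lies 19 mm behind it; z points along the fingers, y is the direction in which the jaws open and shut (so a half turn about z gives the same grasp; the last joint's range is limited). The gripper opens to 85 mm and grips with 20 to 120 N. Pads are 22 mm wide; open, the fingers measure 114 mm over their backs; the gripper's body (76 mm by 85 mm) begins 54 mm behind the grasp point. The pads swing forward as they close: fully open they stand 13 mm farther back than shut.
Start: joints at [0.922, 0.181, 1.607, -0, 1.354, -0.206], TCP at [0.246, 0.52, 0.231] pointing down, gripper open.
Joint ranges: [-2.99, 2.99], [-0.89, 2.07], [0.3, 2.58], [-1.14, 4.28], [0, 2.63], [-3.12, 3.12]. Speed limits (rad/s): [2.57, 2.57, 3.01, 3.14, 3.14, 3.14].

INTERFACE

Orientations are given as a rotation vector (axis times angle).
In Python, from station import arm, camera, get_calibration gives the robot as it stands. The module is installed in compiled form; this text tells all that it offers.
- The arm moves only by the tool step_arm, never from a script. Its argument "increments" is a list of rows, each an object of numbers: "x", "y", "z": the shift along the tool's x, y, z in mm; "rx", "ry", "rz": the turn, a rotation vector about the tool's x, y, z in degrees; "jaw": the opening, from 0 (shut) to 1 (fully open). A call has 1 to 8 rows; each row is the pose to reach, as a shift and turn from the pose commanded when the call began, along the tool's axes at that moment; what a row does not reach only later rows make up. A row lasts 1/10 s, in which the tool goes at most 50 mm and 8.59 degrees, less where a joint would pass 70% of its speed; a pose out of reach is approached as far as the arm can. A call with a gripper value outside its range is refused whole. The fingers move at their own pace and stop on an object; "force" is the grip in N (left out, the last holds). Time passes only in rows, so rows that repeat a pose let the fingers close. It gives the time, the measured TCP pose, the force and the opening at its end, in the units of the state.
- arm.get_obs(): the state, without advancing time (a new reading comes with each control period).
- camera(name): name is "side" or "top"; returns the picture (480x640x3 uint8, red, green, blue); there is no depth.
- get_calibration(name): a dict with "K" (3x3 intrinsics, pixels), "rvec" (rotation vector, rad) and "tvec" (3), from world to camera coordinates, as OpenCV has them. Camera axes: x right, y down, z forward; pixel columns grow to the right and rows downward; lengths in m; the calibration is good to about 2 mm. A picture is of the moment at which its call begins. get_calibration takes no time and is no camera call.
- arm.sign_off(): hands the job in, once; it reports no verdict.
The state is a dict: "t": time; "joint_positions": joint angles; "joint_vel": joint speeds; "tau": joint torques, N m; "tcp_pos": TCP position; "eef_rot": TCP orientation; "contact_force": force on the tool from outside, world axes, zero at the start; "wrist_torque": the same for the moment, N m; "gripper_width": opening from 0.0 (shut) to 1.0 (fully open).
Only numpy, scipy, OpenCV 4.12 (cv2) and the standard library are available. Lean on these libraries where they do the work, as an engineer would, in place of code of your own. Each camera call takes 0.05 s, during which the arm holds its last target. There are 200 camera calls.

## Working session

There is one attempt and no reset: what is moved stays moved. The work goes in short steps, Python scripts to look and compute and a tool call to move; the robot and the scene stay as the last step left them, time stands still between calls to the robot, and variables do not carry over. Pictures are saved under pics/ and viewed, about 8 in all and at most 12, crops included, and the job is handed in when it is done.

Besides the shell and the picture viewer there is one more tool, called after ">>>" in YAML: its name, and indented under it one key for each argument. step_arm: Moves the arm, as the interface text tells. Its arguments: {"type":"object","properties":{"increments":{"type":"array"},"force":{"type":"number"}},"required":["increments"]}

```bash
mkdir -p pics; python3 - <<'E'
from station import arm,camera,get_calibration
import cv2
for n in("top","side"):
    cv2.imwrite(f"pics/{n}0.png",camera(n)[:,:,::-1]); print(n,get_calibration(n))
print(arm.get_obs())
E
```

```text
top {'K': array([[466.52306345,   0.        , 328.0636538 ],
       [  0.        , 466.52306345, 235.85123878],
       [  0.        ,   0.        ,   1.        ]]), 'rvec': array([ 2.22559655, -2.17710901,  0.0807237 ]), 'tvec': array([-0.00846608,  0.48971409,  0.97371635])}
side {'K': array([[471.40387169,   0.        , 306.98070479],
       [  0.        , 471.40387169, 235.97622205],
       [  0.        ,   0.        ,   1.        ]]), 'rvec': array([ 2.21359916, -0.45657706,  0.19342985]), 'tvec': array([-0.44060015,  0.20113365,  0.96759935])}
{'t': 0.1, 'joint_positions': array([ 9.21682082e-01,  1.81488984e-01,  1.60788713e+00, -9.23918553e-06,
        1.35377109e+00, -2.06269896e-01]), 'joint_vel': array([ 1.14621673e-03, -2.57277627e-03, -1.93309729e-03, -4.76973477e-05,
        1.67634631e-03, -8.34737721e-04]), 'tau': array([ 4.86034423e-04, -4.45875120e+01, -3.52237272e+01, -3.31791416e-04,
        4.02592370e-03, -2.58945471e-05]), 'tcp_pos': array([0.24606923, 0.51915719, 0.23047182]), 'eef_rot': array([-6.89805056e-01, -3.06427301e+00,  2.22735626e-03]), 'contact_force': array([-0.04784101, -1.41635327,  0.37404524]), 'wrist_torque': array([ 0.00268962,  0.05874329, -0.02171507]), 'gripper_width': 0.9987130411273891}
```

View pics/top0.png

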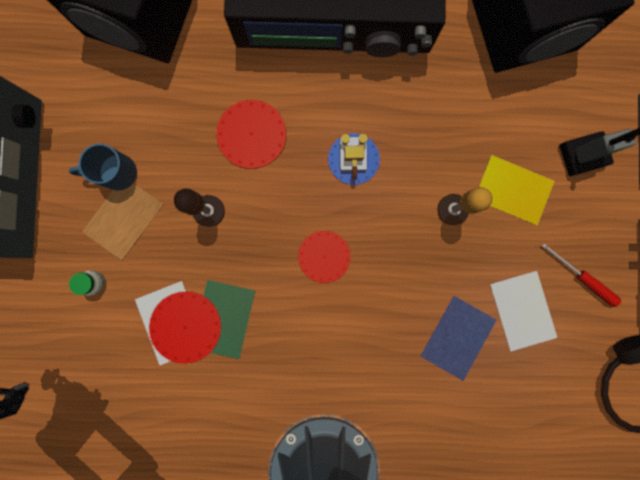

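View pics/side0.png

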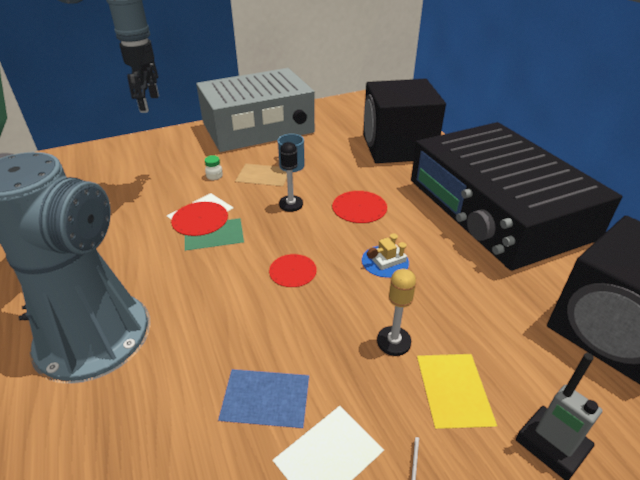

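Candidates: 
- **Gold mic:** foot at top (453,209), head (478,199); side (402,290). The look-alike is the black mic at top (207,211).
- **Red mats in the top view:** (325,257) is the smallest; (251,134) and (185,327) are larger look-alikes.

Next I'll measure these and check the choice in one crop.

```bash
cat >h.py <<'E'
import cv2,numpy as np
from station import arm,camera,get_calibration
def cal(n):
    c=get_calibration(n);R=cv2.Rodrigues(c["rvec"])[0];return c["K"],R,np.asarray(c["tvec"]).ravel()
def ray(n,p):
    K,R,t=cal(n);return -R.T@t,R.T@np.linalg.inv(K)@[p[0],p[1],1]
def plane(n,p,z):
    o,d=ray(n,p);return o+d*(z-o[2])/d[2]
def tri(a,b):
    P=[(lambda K,R,t:K@np.c_[R,t])(*cal(n)) for n in("top","side")]
    X=cv2.triangulatePoints(*P,np.float64(a),np.float64(b)).ravel();return X[:3]/X[3]
def proj(n,X):
    K,R,t=cal(n);x=K@(R@np.asarray(X)+t);return x[:2]/x[2]
def blobs(im,lo,hi,box=None,amin=60):
    m=cv2.inRange(cv2.cvtColor(im,cv2.COLOR_RGB2HSV),np.array(lo),np.array(hi))
    if box: k=np.zeros_like(m);x0,y0,x1,y1=box;k[y0:y1,x0:x1]=255;m&=k
    m=cv2.morphologyEx(m,cv2.MORPH_CLOSE,np.ones((5,5)))
    out=[]
    for c in cv2.findContours(m,cv2.RETR_EXTERNAL,cv2.CHAIN_APPROX_NONE)[0]:
        if cv2.contourArea(c)>amin:
            out.append((cv2.contourArea(c),cv2.fitEllipse(c),cv2.boundingRect(c)))
    return sorted(out,key=lambda b:-b[0])
E
python3 - <<'E'
from h import *
np.set_printoptions(precision=4,suppress=True)
T=camera("top");S=camera("side")
for n,im in(("top",T),("side",S)):
    for a,e,b in blobs(im,(0,215,130),(4,255,255),amin=500):
        w=plane(n,e[0],.003); print(n,"red",a,e,w)
for n,im,box in(("top",T,(430,175,500,235)),("side",S,(370,255,430,365))):
    print(n,"gold",blobs(im,(13,120,60),(30,255,255),box))
    for a,e,b in blobs(im,(0,0,0),(180,255,50),box): print(n,"foot",a,e,b,plane(n,e[0],.010))
print("blk");
for a,e,b in blobs(T,(0,0,0),(180,255,50),(165,180,235,235)): print(e,b,plane("top",e[0],.01),plane("top",e[0],.16))
for a,e,b in blobs(T,(100,150,60),(125,255,255),(320,130,390,190)): print("blue",e,plane("top",e[0],.003))
c=cv2.hconcat([cv2.resize(T[160:290,290:510],(440,260),interpolation=2),cv2.resize(S[230:360,260:440],(360,260),interpolation=2)])
cv2.imwrite("pics/crop1.png",c[:,:,::-1])
E
```

```text
top red 3636.5 ((184.41238403320312, 327.59283447265625), (67.45174407958984, 68.76580810546875), 3.1225383281707764) [0.2902 0.3003 0.003 ]
top gold [(4068.0, ((464.6613464355469, 204.5), (69.00801086425781, 82.2022476196289), 90.0), (430, 175, 70, 60))]
top foot 115.5 ((455.2228698730469, 218.4374237060547), (8.966756820678711, 20.94635581970215), 75.8913345336914) (444, 212, 23, 12) [ 0.5334 -0.269   0.01  ]
side gold [(5674.5, ((400.87786865234375, 315.0686340332031), (67.54254150390625, 121.95745849609375), 4.970938682556152), (370, 255, 60, 110))]
side foot 484.0 ((393.5007629394531, 341.075927734375), (26.537565231323242, 31.753694534301758), 104.59723663330078) (377, 327, 34, 29) [ 0.5499 -0.269   0.01  ]
blk
((194.52125549316406, 206.2467803955078), (21.770395278930664, 51.02767562866211), 125.43199920654297) (175, 189, 46, 37) [0.5465 0.2868 0.01  ] [0.5295 0.2462 0.16  ]
```

View pics/crop1.png

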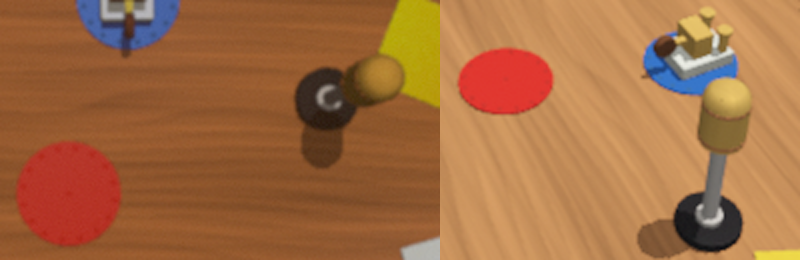

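The crop confirms the gold mic (foot at about (453,209) top, (394,341) side) and the smallest red mat at (325,257). I'll refine the positions with looser red and tighter gold masks.

```bash
python3 - <<'E'
from h import *
np.set_printoptions(precision=4,suppress=True)
T=camera("top");S=camera("side")
h=lambda im,x,y:cv2.cvtColor(im,cv2.COLOR_RGB2HSV)[y,x]
print("hsv gold",h(T,478,199),h(T,466,203),"wood",h(T,440,230),"red",h(T,325,250),h(S,293,270),"gold side",h(S,402,280),h(S,402,297),"wood",h(S,375,260),"foot",h(T,440,209),h(T,453,222))
for n,im,box in(("top",T,(280,215,370,300)),("side",S,(255,240,330,300)),("top",T,(200,90,300,180))):
    for a,e,b in blobs(im,(0,195,60),(6,255,255),box,500)+blobs(im,(174,195,60),(180,255,255),box,500):
        w=plane(n,e[0],.003); print(n,a,e,w,"diam",np.linalg.norm(plane(n,(b[0],e[0][1]),.003)-plane(n,(b[0]+b[2],e[0][1]),.003)))
print("foot",plane("top",(453,209),.012),plane("side",(394,341),.010))
print("head top",plane("top",(478.5,199.5),.168))
print("head side dome ctr",proj("side",[.5475,-.269,.168]),"mid",proj("side",[.5475,-.269,.149]), "top",proj("top",[.5475,-.269,.168]))
print("tri head",tri((478.5,199.5),(403,281)))
E
```

```text
hsv gold [ 19 185 174] [ 17 177  72] wood [ 13 179 124] red [  3 201 181] [  2 199 219] gold side [ 21 140 215] [ 20 155 130] wood [ 35  13 114] foot [ 7 98 57] [ 15 188  46]
top 2021.5 ((323.78997802734375, 256.557861328125), (50.71324920654297, 50.839622497558594), 121.14734649658203) [0.4459 0.0103 0.003 ] diam 0.11096678278519552
side 1114.0 ((292.31964111328125, 270.3912048339844), (31.190500259399414, 45.563167572021484), 85.9659194946289) [0.4441 0.0074 0.003 ] diam 0.10747204073299182
top 3611.5 ((250.70358276367188, 133.75210571289062), (67.39913940429688, 68.26068115234375), 91.56822204589844) [0.7074 0.1739 0.003 ] diam 0.1485868629443515
foot [ 0.5534 -0.2635  0.012 ] [ 0.5508 -0.2692  0.01  ]
head top [ 0.5529 -0.265   0.168 ]
head side dome ctr [401.1806 284.3173] mid [400.0238 291.9081] top [480.7089 202.5219]
tri head [ 0.5531 -0.2646  0.1698]
```

Results:
- **Mic axis:** about (0.5525, -0.266)
- **Red mat:** about (0.445, 0.009), 111 mm wide, so it's the smallest
- **Large mat:** 149 mm

Now I'll work out the move.

```bash
cat >>h.py <<'E'
from scipy.spatial.transform import Rotation as Ro
def go(X):
    o=arm.get_obs();R=Ro.from_rotvec(o["eef_rot"])
    print("tcp",o["tcp_pos"].round(4),"tool shift mm",(R.inv().apply(np.array(X)-o["tcp_pos"])*1000).round(1))
    print("tool axes\n",R.as_matrix().round(3),"w",o["gripper_width"],"t",o["t"],"q6",o["joint_positions"][5],"F",o["contact_force"].round(1))
E
python3 -c "
from h import *
go([.5525,-.266,.25])"
```

```text
tcp [0.2463 0.5194 0.231 ] tool shift mm [-613.2 -578.5  -18.8]
tool axes
 [[-0.904  0.428 -0.   ]
 [ 0.428  0.904 -0.   ]
 [ 0.    -0.001 -1.   ]] w 0.9993305876562912 t 0.3 q6 -0.20632217950489876 F [ 0.5  0.6 -0.5]
```

>>> step_arm:
  increments:
    - {"x": -30,"y": -28,"z": -19}
    - {"x": -64,"y": -60,"z": -19}
    - {"x": -98,"y": -92,"z": -19}
    - {"x": -132,"y": -124,"z": -19}
    - {"x": -166,"y": -156,"z": -19}
    - {"x": -200,"y": -188,"z": -19}
    - {"x": -234,"y": -220,"z": -19}
    - {"x": -268,"y": -252,"z": -19}

```text
invalid input at $.increments[0]: expected keys x, y, z, rx, ry, rz, jaw
```

>>> step_arm:
  increments:
    - {"x": -34,"y": -32}
    - {"x": -68,"y": -64}
    - {"x": -102,"y": -96}
    - {"x": -136,"y": -128}
    - {"x": -170,"y": -160}
    - {"x": -204,"y": -192}
    - {"x": -238,"y": -224}
    - {"x": -260,"y": -244}

```text
invalid input at $.increments[0]: expected keys x, y, z, rx, ry, rz, jaw
```

```bash
python3 -c "
from h import *
go([.5525,-.266,.25])"
```

```text
tcp [0.2463 0.5194 0.231 ] tool shift mm [-613.2 -578.5  -18.8]
tool axes
 [[-0.904  0.428 -0.   ]
 [ 0.428  0.904 -0.   ]
 [ 0.    -0.001 -1.   ]] w 0.9993305876562912 t 0.3 q6 -0.20632217950489876 F [ 0.5  0.6 -0.5]
```

All keys are required in each row.

>>> step_arm:
  increments:
    - {"x": -30,"y": -28,"z": -19,"rx": 0,"ry": 0,"rz": 0,"jaw": 1}
    - {"x": -64,"y": -60,"z": -19,"rx": 0,"ry": 0,"rz": 0,"jaw": 1}
    - {"x": -98,"y": -92,"z": -19,"rx": 0,"ry": 0,"rz": 0,"jaw": 1}
    - {"x": -132,"y": -124,"z": -19,"rx": 0,"ry": 0,"rz": 0,"jaw": 1}
    - {"x": -166,"y": -156,"z": -19,"rx": 0,"ry": 0,"rz": 0,"jaw": 1}
    - {"x": -200,"y": -188,"z": -19,"rx": 0,"ry": 0,"rz": 0,"jaw": 1}
    - {"x": -234,"y": -220,"z": -19,"rx": 0,"ry": 0,"rz": 0,"jaw": 1}
    - {"x": -268,"y": -252,"z": -19,"rx": 0,"ry": 0,"rz": 0,"jaw": 1}

```text
t: 1.1
tcp_pos: [0.3808, 0.1753, 0.2506]
eef_rot: [0.689, 3.064, 0.001]
contact_force: [1.0, 0.1, 0.3]
gripper_width: 1.0
```

```bash
python3 -c "
from h import *
go([.5525,-.266,.25])"
```

```text
tcp [0.3808 0.1753 0.2506] tool shift mm [-344.1 -325.3    0.7]
tool axes
 [[-0.904  0.428  0.001]
 [ 0.428  0.904  0.   ]
 [-0.001  0.001 -1.   ]] w 0.9995915775341858 t 1.1 q6 -0.9816939103135954 F [1.  0.1 0.3]
```

>>> step_arm:
  increments:
    - {"x": -34,"y": -32,"z": 0,"rx": 0,"ry": 0,"rz": 0,"jaw": 1}
    - {"x": -68,"y": -64,"z": 0,"rx": 0,"ry": 0,"rz": 0,"jaw": 1}
    - {"x": -102,"y": -96,"z": 0,"rx": 0,"ry": 0,"rz": 0,"jaw": 1}
    - {"x": -136,"y": -128,"z": 0,"rx": 0,"ry": 0,"rz": 0,"jaw": 1}
    - {"x": -170,"y": -160,"z": 0,"rx": 0,"ry": 0,"rz": 0,"jaw": 1}
    - {"x": -204,"y": -192,"z": 0,"rx": 0,"ry": 0,"rz": 0,"jaw": 1}
    - {"x": -238,"y": -224,"z": 0,"rx": 0,"ry": 0,"rz": 0,"jaw": 1}
    - {"x": -272,"y": -256,"z": 0,"rx": 0,"ry": 0,"rz": 0,"jaw": 1}

```text
t: 1.9
tcp_pos: [0.517, -0.1728, 0.2503]
eef_rot: [0.69, 3.065, 0.0]
contact_force: [0.3, 0.3, 0.3]
gripper_width: 1.001
```

```bash
python3 -c "
from h import *
go([.5525,-.266,.25])"
```

```text
tcp [ 0.517  -0.1728  0.2503] tool shift mm [-72.  -68.9   0.3]
tool axes
 [[-0.903  0.429  0.   ]
 [ 0.429  0.903 -0.   ]
 [-0.     0.    -1.   ]] w 1.0005296213446688 t 1.9 q6 -1.6681403376784512 F [0.3 0.3 0.3]
```

>>> step_arm:
  increments:
    - {"x": -30,"y": -28,"z": 0,"rx": 0,"ry": 0,"rz": 0,"jaw": 1}
    - {"x": -55,"y": -52,"z": 0,"rx": 0,"ry": 0,"rz": 0,"jaw": 1}
    - {"x": -68,"y": -65,"z": 0,"rx": 0,"ry": 0,"rz": 0,"jaw": 1}
    - {"x": -72,"y": -69,"z": 0,"rx": 0,"ry": 0,"rz": 0,"jaw": 1}
    - {"x": -72,"y": -69,"z": 0,"rx": 0,"ry": 0,"rz": 0,"jaw": 1}

```text
t: 2.4
tcp_pos: [0.5519, -0.2642, 0.2499]
eef_rot: [-0.691, -3.064, -0.001]
contact_force: [-0.2, -0.1, -0.6]
gripper_width: 1.003
```

```bash
python3 - <<'E'
from h import *
go([.5525,-.266,.127])
T=camera("top");S=camera("side")
p=arm.get_obs()["tcp_pos"]
for X in(p,[.5525,-.266,.19],[.5525,-.266,.149]): print(proj("side",X))
c=cv2.hconcat([cv2.resize(T[130:260,400:530],(390,390),interpolation=2),cv2.resize(S[170:365,330:500],(340,390),interpolation=2)])
cv2.imwrite("pics/above.png",c[:,:,::-1])
E
```

```text
tcp [ 0.5519 -0.2642  0.2499] tool shift mm [ -1.4  -1.4 122.9]
tool axes
 [[-0.903  0.429 -0.001]
 [ 0.429  0.903  0.001]
 [ 0.001  0.    -1.   ]] w 1.0032840712623414 t 2.4 q6 -1.767464994897697 F [-0.2 -0.1 -0.6]
[406.88104306 245.89856753]
[404.12669747 273.33626707]
[401.55079333 289.98289326]
```

View pics/above.png

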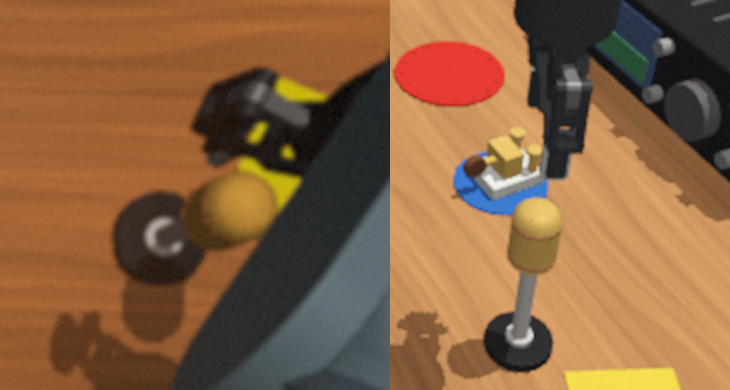

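```bash
python3 - <<'E'
from h import *
o=arm.get_obs();p=o["tcp_pos"];R=Ro.from_rotvec(o["eef_rot"]).as_matrix()
for s in(-1,1):
    for dz in(-.013,-.04):
        X=p+R@[0,s*.05,dz]; a,b=proj("top",X),proj("side",X)
        print(s,dz,"top crop",(a-[400,130])*3,"side crop",(b-[330,170])*2+[390,0])
print(o["joint_positions"])
a=(proj("side",p)-[330,170])*2+[390,0];print(a, (proj("top",p)-[400,130])*3)
E
```

```text
-1 -0.013 top crop [376.53089297 228.38145624] side crop [553.44651803 180.62166434]
-1 -0.04 top crop [399.72066614 222.09354726] side crop [557.81947122 154.24599583]
1 -0.013 top crop [208.26263984 144.61850102] side crop [538.52692338 102.6987841 ]
1 -0.04 top crop [225.12466416 135.2013584 ] side crop [542.15385615  77.22393196]
[-6.38672324e-01  2.46069597e-01  1.49068327e+00  2.99147054e-04
  1.40555515e+00 -1.76738192e+00]
[543.76208611 151.79713505] [283.21630609 190.05938743]
```

The projected fingertips match the picture and the head lies between the fingers, so I'll descend.

>>> step_arm:
  increments:
    - {"x": -1,"y": -1,"z": 20,"rx": 0,"ry": 0,"rz": 0,"jaw": 1}
    - {"x": -1,"y": -1,"z": 45,"rx": 0,"ry": 0,"rz": 0,"jaw": 1}
    - {"x": -1,"y": -1,"z": 70,"rx": 0,"ry": 0,"rz": 0,"jaw": 1}
    - {"x": -1,"y": -1,"z": 95,"rx": 0,"ry": 0,"rz": 0,"jaw": 1}
    - {"x": -1,"y": -1,"z": 112,"rx": 0,"ry": 0,"rz": 0,"jaw": 1}
    - {"x": -1,"y": -1,"z": 122,"rx": 0,"ry": 0,"rz": 0,"jaw": 1}
    - {"x": -1,"y": -1,"z": 122,"rx": 0,"ry": 0,"rz": 0,"jaw": 1}

```text
t: 3.2
tcp_pos: [0.5518, -0.2638, 0.1271]
eef_rot: [-0.688, -3.063, -0.002]
contact_force: [0.4, 0.2, 0.4]
gripper_width: 1.001
```

```bash
python3 - <<'E'
from h import *
go([.5525,-.266,.127])
T=camera("top");S=camera("side")
c=cv2.hconcat([cv2.resize(T[130:260,400:530],(390,390),interpolation=2),cv2.resize(S[220:350,350:460],(330,390),interpolation=2)])
cv2.imwrite("pics/down.png",c[:,:,::-1])
E
```

```text
tcp [ 0.5518 -0.2638  0.1271] tool shift mm [-1.5 -1.7  0.1]
tool axes
 [[-0.904  0.428 -0.002]
 [ 0.428  0.904  0.002]
 [ 0.003  0.001 -1.   ]] w 1.00053113590399 t 3.2 q6 -1.7688497794431743 F [0.4 0.2 0.4]
```

View pics/down.png

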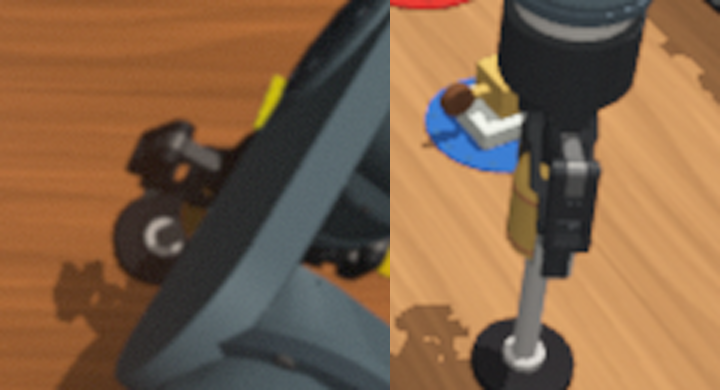

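The near finger sits beside the head, and the gold head is visible between the fingers at right-crop (520,200). I'll make a 2 mm trim and close gradually.

>>> step_arm:
  increments:
    - {"x": -2,"y": -2,"z": 0,"rx": 0,"ry": 0,"rz": 0,"jaw": 0.85}
    - {"x": -2,"y": -2,"z": 0,"rx": 0,"ry": 0,"rz": 0,"jaw": 0.72}
    - {"x": -2,"y": -2,"z": 0,"rx": 0,"ry": 0,"rz": 0,"jaw": 0.64}
    - {"x": -2,"y": -2,"z": 0,"rx": 0,"ry": 0,"rz": 0,"jaw": 0.58}
    - {"x": -2,"y": -2,"z": 0,"rx": 0,"ry": 0,"rz": 0,"jaw": 0.54}
    - {"x": -2,"y": -2,"z": 0,"rx": 0,"ry": 0,"rz": 0,"jaw": 0.5}
    - {"x": -2,"y": -2,"z": 0,"rx": 0,"ry": 0,"rz": 0,"jaw": 0.4}
    - {"x": -2,"y": -2,"z": 0,"rx": 0,"ry": 0,"rz": 0,"jaw": 0.4}
  force: 50

```text
t: 4.1
tcp_pos: [0.5539, -0.2676, 0.1286]
eef_rot: [0.69, 3.064, 0.001]
contact_force: [1.6, 3.8, 3.5]
gripper_width: 0.505
```

```bash
python3 - <<'E'
from h import *
go([.5525,-.266,.127])
T=camera("top");S=camera("side")
c=cv2.hconcat([cv2.resize(T[130:260,400:530],(390,390),interpolation=2),cv2.resize(S[240:370,350:460],(330,390),interpolation=2)])
cv2.imwrite("pics/grip.png",c[:,:,::-1])
E
```

```text
tcp [ 0.5539 -0.2676  0.1286] tool shift mm [2.  0.9 1.6]
tool axes
 [[-0.904  0.428  0.001]
 [ 0.428  0.904  0.   ]
 [-0.     0.001 -1.   ]] w 0.5047025520228259 t 4.1 q6 -1.77165818618656 F [1.6 3.8 3.5]
```

View pics/grip.png

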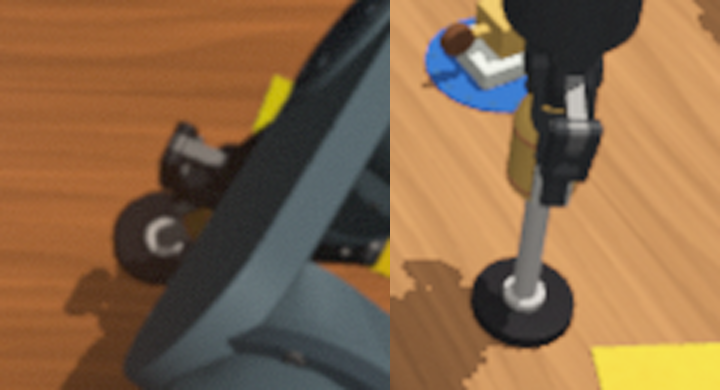

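Gripped: opening 0.505 is about 43 mm, and the mic stands upright with the finger over the head. I'll lift slowly.

>>> step_arm:
  increments:
    - {"x": 0,"y": 0,"z": -3,"rx": 0,"ry": 0,"rz": 0,"jaw": 0.4}
    - {"x": 0,"y": 0,"z": -8,"rx": 0,"ry": 0,"rz": 0,"jaw": 0.4}
    - {"x": 0,"y": 0,"z": -15,"rx": 0,"ry": 0,"rz": 0,"jaw": 0.4}
    - {"x": 0,"y": 0,"z": -23,"rx": 0,"ry": 0,"rz": 0,"jaw": 0.4}
    - {"x": 0,"y": 0,"z": -31,"rx": 0,"ry": 0,"rz": 0,"jaw": 0.4}
    - {"x": 0,"y": 0,"z": -37,"rx": 0,"ry": 0,"rz": 0,"jaw": 0.4}
    - {"x": 0,"y": 0,"z": -40,"rx": 0,"ry": 0,"rz": 0,"jaw": 0.4}
    - {"x": 0,"y": 0,"z": -40,"rx": 0,"ry": 0,"rz": 0,"jaw": 0.4}

```text
t: 5.0
tcp_pos: [0.5539, -0.2682, 0.1691]
eef_rot: [0.689, 3.064, -0.001]
contact_force: [0.5, -0.5, -5.2]
gripper_width: 0.506
```

```bash
python3 - <<'E'
from h import *
go([.445,.009,.173])
T=camera("top");S=camera("side")
p=arm.get_obs()["tcp_pos"]
for z in(p[2]-.118,):
    print([(proj("side",[p[0],p[1],z])-[350,220])*3+[390,0],(proj("top",[p[0],p[1],z])-[400,130])*3])
c=cv2.hconcat([cv2.resize(T[130:260,400:530],(390,390),interpolation=2),cv2.resize(S[220:350,350:460],(330,390),interpolation=2)])
cv2.imwrite("pics/lift.png",c[:,:,::-1])
E
```

```text
tcp [ 0.5539 -0.2682  0.1691] tool shift mm [217.1 203.9  -4.3]
tool axes
 [[-0.904  0.428  0.001]
 [ 0.428  0.904 -0.001]
 [-0.001 -0.    -1.   ]] w 0.5063156683420689 t 5.0 q6 -1.7716288828553168 F [ 0.5 -0.5 -5.2]
[array([530.61260817, 320.32056734]), array([181.24918578, 230.78802301])]
```

View pics/lift.png

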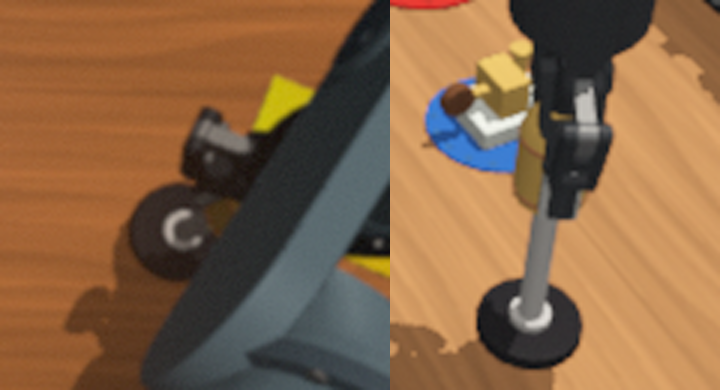

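Held upright at 5.2 N, with the foot at side crop (529,325) against a predicted (531,320). The mic axis is therefore at the TCP, and I'll carry it to the mat.

>>> step_arm:
  increments:
    - {"x": 4,"y": 4,"z": 0,"rx": 0,"ry": 0,"rz": 0,"jaw": 0.4}
    - {"x": 13,"y": 12,"z": 0,"rx": 0,"ry": 0,"rz": 0,"jaw": 0.4}
    - {"x": 27,"y": 25,"z": 0,"rx": 0,"ry": 0,"rz": 0,"jaw": 0.4}
    - {"x": 43,"y": 40,"z": 0,"rx": 0,"ry": 0,"rz": 0,"jaw": 0.4}
    - {"x": 60,"y": 56,"z": 0,"rx": 0,"ry": 0,"rz": 0,"jaw": 0.4}
    - {"x": 77,"y": 72,"z": 0,"rx": 0,"ry": 0,"rz": 0,"jaw": 0.4}
    - {"x": 94,"y": 88,"z": 0,"rx": 0,"ry": 0,"rz": 0,"jaw": 0.4}
    - {"x": 111,"y": 104,"z": 0,"rx": 0,"ry": 0,"rz": 0,"jaw": 0.4}

```text
t: 5.9
tcp_pos: [0.4967, -0.1246, 0.168]
eef_rot: [-0.689, -3.064, -0.001]
contact_force: [0.5, 0.5, -4.7]
gripper_width: 0.503
```

>>> step_arm:
  increments:
    - {"x": 17,"y": 16,"z": 0,"rx": 0,"ry": 0,"rz": 0,"jaw": 0.4}
    - {"x": 34,"y": 32,"z": 0,"rx": 0,"ry": 0,"rz": 0,"jaw": 0.4}
    - {"x": 51,"y": 48,"z": 0,"rx": 0,"ry": 0,"rz": 0,"jaw": 0.4}
    - {"x": 67,"y": 63,"z": 0,"rx": 0,"ry": 0,"rz": 0,"jaw": 0.4}
    - {"x": 82,"y": 77,"z": 0,"rx": 0,"ry": 0,"rz": 0,"jaw": 0.4}
    - {"x": 95,"y": 90,"z": 0,"rx": 0,"ry": 0,"rz": 0,"jaw": 0.4}
    - {"x": 103,"y": 97,"z": 0,"rx": 0,"ry": 0,"rz": 0,"jaw": 0.4}
    - {"x": 106,"y": 100,"z": 0,"rx": 0,"ry": 0,"rz": 0,"jaw": 0.4}

```text
t: 6.7
tcp_pos: [0.444, 0.0105, 0.1682]
eef_rot: [-0.687, -3.065, -0.0]
contact_force: [0.6, 0.1, -4.4]
gripper_width: 0.503
```

```bash
python3 - <<'E'
from h import *
go([.445,.009,.135])
T=camera("top");S=camera("side")
c=cv2.hconcat([cv2.resize(T[190:320,260:390],(390,390),interpolation=2),cv2.resize(S[170:300,240:350],(330,390),interpolation=2)])
cv2.imwrite("pics/mat.png",c[:,:,::-1])
E
```

```text
tcp [0.444  0.0105 0.1682] tool shift mm [-1.5 -0.9 33.2]
tool axes
 [[-0.904  0.427 -0.   ]
 [ 0.427  0.904  0.   ]
 [ 0.    -0.    -1.   ]] w 0.5032944220616123 t 6.7 q6 -1.3744695935828892 F [ 0.6  0.1 -4.4]
```

View pics/mat.png

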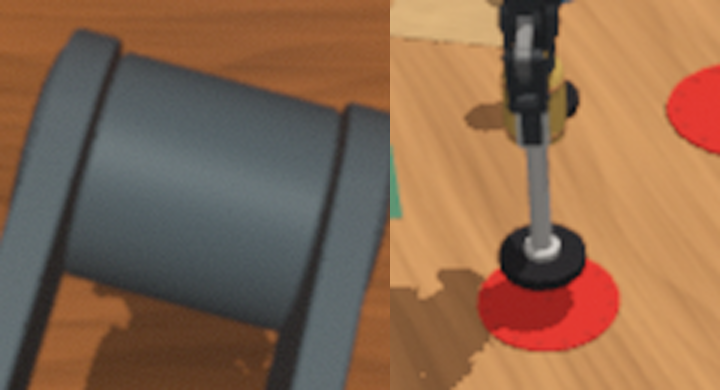

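Upright over the mat. The TCP was about 0.1286 with the foot on the desk, so contact on the mat should come at about 0.1316, 36 to 37 mm lower. I'll lower it, ending slowly.

>>> step_arm:
  increments:
    - {"x": -1,"y": -1,"z": 5,"rx": 0,"ry": 0,"rz": 0,"jaw": 0.4}
    - {"x": -1,"y": -1,"z": 12,"rx": 0,"ry": 0,"rz": 0,"jaw": 0.4}
    - {"x": -1,"y": -1,"z": 19,"rx": 0,"ry": 0,"rz": 0,"jaw": 0.4}
    - {"x": -1,"y": -1,"z": 25,"rx": 0,"ry": 0,"rz": 0,"jaw": 0.4}
    - {"x": -1,"y": -1,"z": 29,"rx": 0,"ry": 0,"rz": 0,"jaw": 0.4}
    - {"x": -1,"y": -1,"z": 32,"rx": 0,"ry": 0,"rz": 0,"jaw": 0.4}
    - {"x": -1,"y": -1,"z": 34,"rx": 0,"ry": 0,"rz": 0,"jaw": 0.4}
    - {"x": -1,"y": -1,"z": 34,"rx": 0,"ry": 0,"rz": 0,"jaw": 0.4}

```text
t: 7.6
tcp_pos: [0.4452, 0.008, 0.1341]
eef_rot: [-0.69, -3.065, -0.0]
contact_force: [0.0, -0.2, -5.0]
gripper_width: 0.503
```

>>> step_arm:
  increments:
    - {"x": 0,"y": 0,"z": 0.5,"rx": 0,"ry": 0,"rz": 0,"jaw": 0.4}
    - {"x": 0,"y": 0,"z": 1,"rx": 0,"ry": 0,"rz": 0,"jaw": 0.4}
    - {"x": 0,"y": 0,"z": 1,"rx": 0,"ry": 0,"rz": 0,"jaw": 0.4}

```text
t: 7.9
tcp_pos: [0.4454, 0.008, 0.1334]
eef_rot: [0.69, 3.065, -0.0]
contact_force: [0.4, 0.4, -4.4]
gripper_width: 0.506
```

>>> step_arm:
  increments:
    - {"x": 0,"y": 0,"z": 0.5,"rx": 0,"ry": 0,"rz": 0,"jaw": 0.4}
    - {"x": 0,"y": 0,"z": 1,"rx": 0,"ry": 0,"rz": 0,"jaw": 0.4}
    - {"x": 0,"y": 0,"z": 1,"rx": 0,"ry": 0,"rz": 0,"jaw": 0.4}

```text
t: 8.2
tcp_pos: [0.4453, 0.008, 0.1322]
eef_rot: [-0.69, -3.065, 0.0]
contact_force: [0.1, -0.5, -4.9]
gripper_width: 0.504
```

>>> step_arm:
  increments:
    - {"x": 0,"y": 0,"z": 0.5,"rx": 0,"ry": 0,"rz": 0,"jaw": 0.4}
    - {"x": 0,"y": 0,"z": 1,"rx": 0,"ry": 0,"rz": 0,"jaw": 0.4}
    - {"x": 0,"y": 0,"z": 1,"rx": 0,"ry": 0,"rz": 0,"jaw": 0.4}

```text
t: 8.5
tcp_pos: [0.4456, 0.0079, 0.1316]
eef_rot: [0.69, 3.064, -0.0]
contact_force: [0.2, 0.0, -1.1]
gripper_width: 0.506
```

>>> step_arm:
  increments:
    - {"x": 0,"y": 0,"z": 0.5,"rx": 0,"ry": 0,"rz": 0,"jaw": 0.4}
    - {"x": 0,"y": 0,"z": 0.5,"rx": 0,"ry": 0,"rz": 0,"jaw": 0.4}

```text
t: 8.7
tcp_pos: [0.4459, 0.0079, 0.1315]
eef_rot: [0.689, 3.064, -0.0]
contact_force: [-0.9, 0.5, 4.3]
gripper_width: 0.508
```

The force went from -5 to +4 N, so the foot is on the mat. I'll take a quick look before releasing.

```bash
python3 - <<'E'
from h import *
S=camera("side")
cv2.imwrite("pics/set.png",cv2.resize(S[170:300,220:370],(600,520),interpolation=2)[:,:,::-1])
E
```

```text
(no output)
```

View pics/set.png

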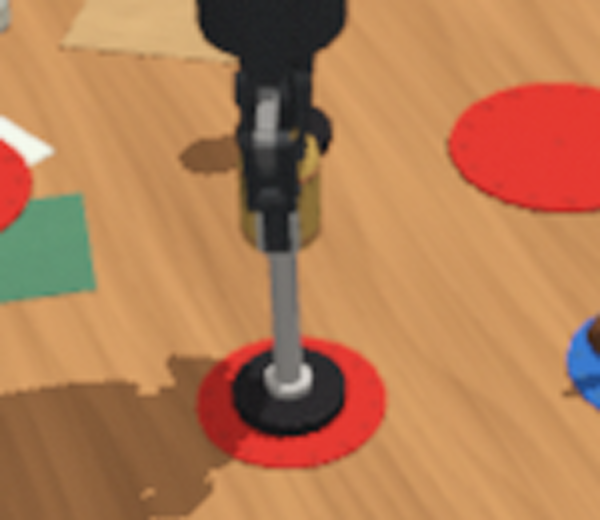

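The foot at (288,390) is fully within the red mat, centred at (291,402), and the stem is upright. Releasing gradually.

>>> step_arm:
  increments:
    - {"x": 0,"y": 0,"z": 0,"rx": 0,"ry": 0,"rz": 0,"jaw": 0.5}
    - {"x": 0,"y": 0,"z": 0,"rx": 0,"ry": 0,"rz": 0,"jaw": 0.53}
    - {"x": 0,"y": 0,"z": 0,"rx": 0,"ry": 0,"rz": 0,"jaw": 0.57}
    - {"x": 0,"y": 0,"z": 0,"rx": 0,"ry": 0,"rz": 0,"jaw": 0.64}
    - {"x": 0,"y": 0,"z": 0,"rx": 0,"ry": 0,"rz": 0,"jaw": 0.75}
    - {"x": 0,"y": 0,"z": 0,"rx": 0,"ry": 0,"rz": 0,"jaw": 0.9}
    - {"x": 0,"y": 0,"z": 0,"rx": 0,"ry": 0,"rz": 0,"jaw": 1}
    - {"x": 0,"y": 0,"z": 0,"rx": 0,"ry": 0,"rz": 0,"jaw": 1}
  force: 20

```text
t: 9.55
tcp_pos: [0.4453, 0.008, 0.1308]
eef_rot: [-0.69, -3.065, -0.0]
contact_force: [-0.1, 1.0, 0.2]
gripper_width: 1.001
```

>>> step_arm:
  increments:
    - {"x": 0,"y": 0,"z": -8,"rx": 0,"ry": 0,"rz": 0,"jaw": 1}
    - {"x": 0,"y": 0,"z": -22,"rx": 0,"ry": 0,"rz": 0,"jaw": 1}
    - {"x": 0,"y": 0,"z": -42,"rx": 0,"ry": 0,"rz": 0,"jaw": 1}
    - {"x": 0,"y": 0,"z": -62,"rx": 0,"ry": 0,"rz": 0,"jaw": 1}
    - {"x": 0,"y": 0,"z": -82,"rx": 0,"ry": 0,"rz": 0,"jaw": 1}
    - {"x": 0,"y": 0,"z": -102,"rx": 0,"ry": 0,"rz": 0,"jaw": 1}
    - {"x": 0,"y": 0,"z": -120,"rx": 0,"ry": 0,"rz": 0,"jaw": 1}
    - {"x": 0,"y": 0,"z": -120,"rx": 0,"ry": 0,"rz": 0,"jaw": 1}

```text
t: 10.35
tcp_pos: [0.447, 0.0076, 0.2539]
eef_rot: [0.688, 3.059, -0.0]
contact_force: [0.5, 0.0, -0.6]
gripper_width: 1.003
```

```bash
python3 - <<'E'
from h import *
S=camera("side")
print(arm.get_obs()["t"],arm.get_obs()["contact_force"])
for b in blobs(S,(0,0,0),(180,255,60),(260,245,325,295)): print(b[1][0],plane("side",b[1][0],.013))
cv2.imwrite("pics/end.png",S[:,:,::-1])
E
```

```text
10.4 [0.07924612 0.0029152  0.08326255]
(291.8680419921875, 267.9909362792969) [0.44260067 0.00527044 0.013     ]
```

View pics/end.png

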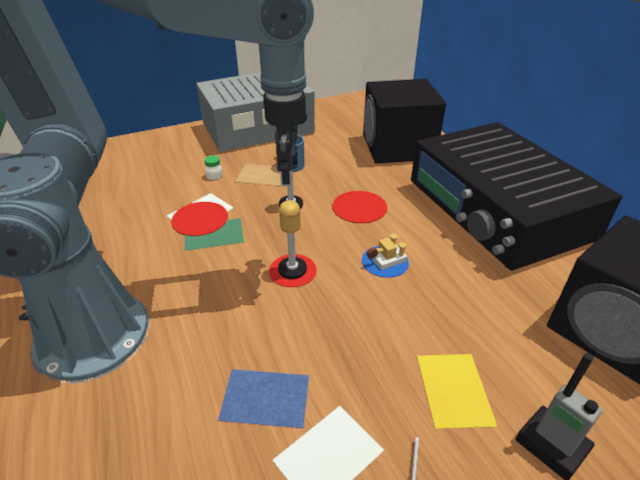

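The gold mic stands upright on the small mat, with its foot at (292,268) and the mat at (292,270). The key and the black mic look undisturbed, and the gripper is clear above. Handing in.

```bash
python3 -c "
from station import arm
print(arm.sign_off())"
```

```text
the job is handed in; nothing more can be done
None
```

The gold-headed microphone is standing upright and released on the smallest red mat, and the job is handed in (10.4 s of robot time used). I gripped it by the head, lifted it 40 mm, carried it over and lowered it until the force sensor showed it resting on the mat. Then I opened the fingers gradually and raised the gripper clear.

- **Position:** the side camera puts the foot about 3 mm from the mat's centre, and the foot looks wholly on the mat.
- **Robot contact:** contact force was near zero before hand-in, with the gripper about 60 mm above the head.
- **Bystanders:** the Morse key and the black microphone look unmoved in the last picture, but I did not measure them, and the black one is partly hidden behind the gold one.
- **Disagreements:** the two cameras differed by 2–6 mm on positions, well inside the 22 mm allowed. No check failed; sign-off reports no verdict, so I can't confirm the judged result.

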